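# Load the warming pack under the nest stand

## Robot

A 6-joint arm with a two-finger parallel gripper is mounted at the origin on a cart in front of the work surface, level with it; the furniture and walls round the work are solid. World frame = base frame: x ahead of the robot, y to its left, z up, the work surface at z = 0. Lengths are in m, angles in degrees, forces in N, time in s.
With the tool pointing down it reaches from about 0.325 to 0.85 m from the base axis. Payload 4.4 kg.
Tool frame: the origin (TCP) lies at the centre of the arm's flange, where the gripper is bolted on; the fingertips stand 199 mm ahead of it and the grasp point (between the pads) lies 180 mm ahead of it; z points along the fingers, y is the direction in which the jaws open and shut (so a half turn about z gives the same grasp; the last joint's range is limited). The gripper opens to 94 mm and grips with 3 to 60 N. Pads are 16 mm wide; open, the fingers measure 119 mm over their backs; the gripper's body (75 mm by 177 mm) begins 78 mm behind the grasp point.
Start: joints at [-73.596, 11.837, 88.321, -0, 79.842, -8.623], TCP at [0.243, -0.521, 0.405] pointing down, gripper open.
Joint ranges: [-156.59, 156.59], [-49.26, 127.26], [12.9, 141.05], [-63.56, 243.56], [4.71, 150.69], [-161.64, 161.64]. Speed limits (degrees/s): [159.86, 159.86, 180, 180, 180, 180].

## Interface

Orientations are given as a 3x3 rotation matrix whose columns are the frame's x, y, z axes.
In Python, from cell import env gives the robot as it stands.
- The arm moves only by the shell command python3 -m jog 'ROWS'. ROWS is JSON, one flat list of numbers, 7 for each row, row after row: the turn, a rotation vector about the world's x, y, z in degrees, then the shift along the world's x, y, z in m, then the closure, from 0 (fully open) to 1 (shut). A call has 1 to 8 rows; each row is the pose to reach, as a shift and turn from the pose measured when the call began; what a row does not reach only later rows make up. A row lasts 1/12 s, in which the tool goes at most 41.7 mm and 7.16 degrees, less where a joint would pass 70% of its speed; a pose out of reach is approached as far as the arm can. A call with a gripper value outside its range is refused whole. The fingers move at their own pace and stop on an object; the grip force is fixed at half the most. Time passes only in rows, so rows that repeat a pose let the fingers close. It gives the time, the measured TCP pose, the force and the opening at its end, in the units of the state.
- env.get_obs(): the state, without advancing time (a new reading comes with each control period).
- env.grab_frame(name): name is "side" or "top" or "wrist"; returns a dict with "pixels" (400x640x3 uint8, blue, green, red), "fx", "fy", "cx", "cy" (pixels), "R" (3x3) and "t" (3): a world point X has camera coordinates R X + t. Camera axes: x right, y down, z forward; pixel columns grow to the right and rows downward; lengths in m; the calibration is good to about 2 mm. A picture is of the moment at which its call begins. There is no depth.
- env.sign_off(): hands the job in, once; it reports no verdict.
Trained networks look in the newest picture that a camera, given by its name, has taken for a name from the list of things; names that differ only in an ending like _2 or _b are one class to them, and where a whole thing is asked for, a point or a joint stands for the part that bears it (a point fixed in the world has none). Each returns a list of dicts, best first, with "confidence" (0 to 1); they miss things now and then, are a little off and sometimes report something else, mostly with a low value. They report only what shows in the picture. A call takes as long as a camera call.
- env.spot_in(label, camera): "position" ([column, row] in pixels, amid what is visible of it).
- env.mark_of(label, camera): "position" ([column, row] in pixels: a listed point, or the origin of a listed thing).
The state is a dict: "t": time; "joint_positions": joint angles; "joint_velocities": joint speeds; "effort": joint torques, N m; "position": TCP position; "orientation": TCP orientation; "ft_force": force on the tool from outside, world axes, zero at the start; "moment": the same for the moment, N m; "opening": finger opening in m.
Only numpy, scipy, OpenCV 4.12 (cv2) and the standard library are available. Lean on these libraries where they do the work, as an engineer would, in place of code of your own. Each camera call takes 0.05 s, during which the arm holds its last target.

## Task

Lift the charged warming pack out of its dock, set it down flat on the bench in front of the nest stand and let go of it. Then take it by its upright grip and slide it nose first under the stand's front bar until it is fully home, and turn the keeper across behind it so that it cannot slip out. Leave the nest on the stand and the other things on the bench where they are.

Things in the scene. Friction and masses are not known exactly. Their poses are not given: they have to be found in the camera images.
- warm_pack: Warming pack: flat grey slab (pale top) 104 x 60 x 17 mm (long, wide, thick), 0.28 to 0.52 kg, with an upright grip block joined to the middle of one end. Origin: centre of the slab's underside; +x to the plain nose (at x = 52 mm), +y across, +z up. The slab's grip end is at x = -52 mm, with 20 mm shoulders beside the grip. Starts lying in the dock, underside 6 mm above the bench.
- pack_grip (a point): Middle of the pack's upright grip, 66 mm behind and 38 mm above the pack's origin. The grip spans x = -77 to -55 mm and z = 0 to 48 mm of the pack; its flat sides, 20 mm apart, face the pack's +y and -y.
- dock: Black charging dock, fixed, 149 x 78 mm. Axes as the pack's lying in it; origin on the bench under the pack's origin. Walls 19 mm high stand round the slab's two ends. Between x = -32 and +31 mm both long sides of the slab are open and the base is cut back, so fingers can take the slab by its 60 mm width there, almost down to the bench. The pack comes out straight up.
- nest_stand: Nest stand, fixed: plywood board on two grey legs, 165 mm deep, 152 mm wide, board top 40 mm high, an aluminium bar along its front, a nest on top. Origin: on the bench under the middle of the bar's front face; +x into the slot, +y to the keeper's side, +z up. The pack slides on the bench into the slot. A 6 mm high foot under the keeper reaches out to x = -27 mm at y = 48 to 74 mm.
- pack_home (a point): Where the origin of a fully home pack lies: x = 52, y = 0, z = 0 mm of the stand. The nose is then on the stop, the slab's end flush with the bar's front face, and only the grip is outside.
- keeper (a joint): Angle of the keeper, a flat aluminium turn-button on an upright pin at the stand's front: 0 = closed, lying across behind the pack's shoulder along the stand's -y (end stop); 1.57 = open, pointing out along the stand's -x. Stays where it is left (friction 0.02 N m, no spring). Starts between 1.1 and 1.9. It can close only when the pack is home.
- keeper_pivot (a point): Top of the keeper's pivot pin, in the stand's frame at x = -10, y = +60, z = 16 mm. The keeper's bar is 10 mm wide, lies 8 to 16 mm above the bench and reaches 43 mm from the pivot.
- keeper_peg (a point): Middle of the upright steel peg (9 mm thick, its top 36 mm above the bench, this point 26 mm) on the keeper, 30 mm from the pivot, by which it is pushed round.
- nest: Brown knitted nest with tissue, 145 x 133 x 78 mm, loose on the stand's board. Origin: centre of its underside.
- meter: Small white pocket heat and humidity meter, 78 x 52 x 17 mm, lying on the bench between dock and stand. Origin: centre of its underside.
- cup: Small clear cup with yellow mash, 42 mm wide, 38 mm high, standing to the right of the dock. Origin: centre of its underside.
- jar: Small open glass jar, 62 mm wide, 60 mm high, standing to the left of the stand. Origin: centre of its underside.
- dock_tower (a point): Middle of the top of the dock's tower, 56 mm above the bench: it surrounds the pack's grip on three sides (dock x = -89 to -57 mm, 66 mm wide) with 4 mm gaps, so the grip cannot be taken there. The pack must rise 55 mm to be clear of it.
- slot_mouth (a point): Middle of the lower front edge of the stand's bar, 20 mm above the bench. The slot below it is 64 mm wide between the legs, flared to 73 mm over its first 12 mm, and 20 mm high; it ends at a stop 104 mm behind the bar's front face.
- incubator_left (a point): Left end, 100 mm above the bench, of the front of the big closed incubator that stands behind the dock (fixed, 0.5 m high, its front parallel to the bench's front edge). Everything of it, with door and latches, lies beyond the upright plane through this point and incubator_mid; arm and gripper must stay on the robot's side of it. The nest stand is to the left of the incubator.
- incubator_mid (a point): Point of the front of the closed incubator, near its middle, 100 mm above the bench, 380 mm to the right of incubator_left; the front runs on another 235 mm to the right.

How it is judged:
By the outcome, as a careful person would: the job done as asked, in the order asked, and still so for the second after the job is handed in, with the robot touching nothing.
It also fails if it takes over 67 s, if anything falls off the work surface, if the arm or the gripper's body presses on something with over 40 N, if the wrist force passes 120 N, or if a joint passes its speed limit or range.

## Working session

There is one attempt and no reset: what is moved stays moved. The work goes in short steps, Python scripts to look and compute and a shell command to move; the robot and the scene stay as the last step left them, time stands still between calls to the robot, and variables do not carry over. Pictures are saved under pics/ and viewed, and the job is handed in when it is done.

```bash
ls; mkdir -p pics; python3 - <<'E'
from cell import env
import cv2
print(env.get_obs())
for n in ("side","top","wrist"):
    f=env.grab_frame(n); cv2.imwrite(f"pics/a_{n}.png",f["pixels"]); print(n,f["fx"],f["cx"],f["cy"],f["R"],f["t"])
for l in ["pack_grip","warm_pack","dock","dock_tower","nest_stand","slot_mouth","pack_home","keeper_pivot","keeper_peg","meter","cup","jar","nest","incubator_left","incubator_mid"]:
    for n in ("side","top"):
        r=env.mark_of(l,n); print(l,n,[([round(float(v),1) for v in d["position"]],round(d["confidence"],2)) for d in r[:2]])
E
```

```text
pics
{'t': 0.0, 'joint_positions': array([-7.35966946e+01,  1.18832383e+01,  8.84017269e+01,  9.56163345e-04,
        7.98415278e+01, -8.62130110e+00]), 'joint_velocities': array([ 0.12740317, -0.05082323,  0.02457137, -0.07197986,  0.00776771,
        0.00920962]), 'effort': array([ 8.85843401e-04, -3.70882988e+01, -2.81416512e+01,  6.98662712e-02,
        3.60335608e-02, -1.77446186e-04]), 'position': array([ 0.24313721, -0.5206809 ,  0.40352577]), 'orientation': array([[ 9.06127562e-01,  4.23004104e-01, -6.07694712e-04],
       [ 4.23004398e-01, -9.06125143e-01,  2.12249828e-03],
       [ 3.47178023e-04, -2.18031172e-03, -9.99997563e-01]]), 'ft_force': array([-0.19635846,  0.57468984, -0.39409975]), 'moment': array([ 0.01542918, -0.06275804, -0.03705104]), 'opening': 0.09389615522389586}
side 452.86453969287084 316.9299924807012 193.6976568851853 [[-0.865332   -0.50098756 -0.01455997]
 [-0.4304193   0.75769919 -0.49054171]
 [ 0.25678737 -0.41821455 -0.87129607]] [0.53184414 0.22737955 1.25534137]
top 373.3348959193294 323.8187374358208 198.63158174118954 [[ 0.02994888 -0.99954237 
[... 955 characters left out ...]
ide [([269.2, 301.0], 0.67)]
keeper_pivot top [([244.8, 204.5], 0.67), ([253.4, 177.7], 0.23)]
keeper_peg side [([281.2, 300.4], 0.37), ([267.6, 282.0], 0.24)]
keeper_peg top [([249.7, 210.9], 0.53)]
meter side [([311.3, 228.9], 0.84)]
meter top [([308.0, 206.8], 0.81)]
cup side [([358.5, 104.4], 0.41)]
cup top [([216.4, 217.3], 0.56), ([430.9, 184.9], 0.43)]
jar side []
jar top [([216.4, 216.0], 0.7)]
nest side [([237.6, 271.2], 0.72), ([250.1, 279.8], 0.41)]
nest top [([253.9, 179.9], 0.89)]
incubator_left side [([290.4, 226.8], 0.92), ([261.7, 352.4], 0.67)]
incubator_left top [([290.4, 194.8], 0.84)]
incubator_mid side []
incubator_mid top [([387.2, 171.0], 0.78), ([244.0, 207.7], 0.36)]
```

View pics/a_side.png

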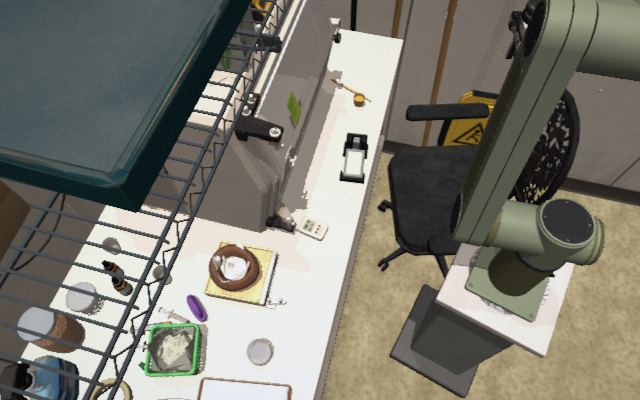

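View pics/a_top.png

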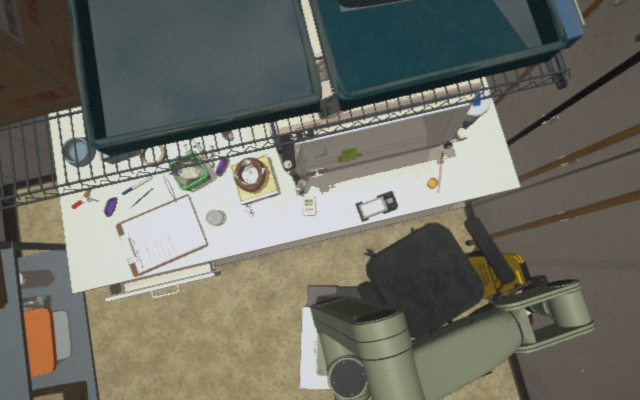

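View pics/a_wrist.png

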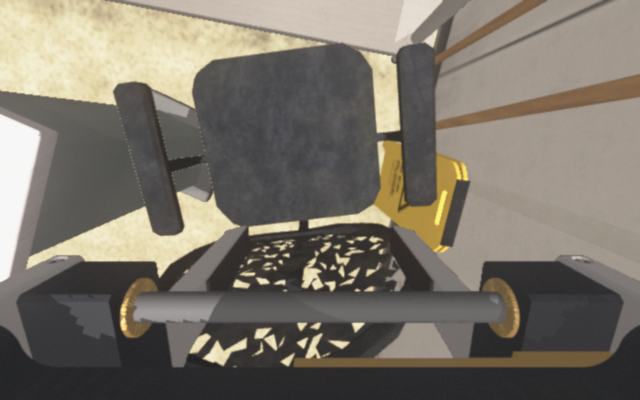

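```bash
cat > h.py <<'E'
from cell import env
import numpy as np, cv2
from scipy.optimize import least_squares
def on_z(f,uv,z):
    R=np.array(f["R"]);t=np.array(f["t"]); d=R.T@np.array([(uv[0]-f["cx"])/f["fx"],(uv[1]-f["cy"])/f["fy"],1]); c=-R.T@t
    return c+d*(z-c[2])/d[2]
def proj(f,X):
    p=np.array(f["R"])@np.array(X)+np.array(f["t"]); return np.array([f["cx"]+f["fx"]*p[0]/p[2],f["cy"]+f["fy"]*p[1]/p[2]])
E
python3 - <<'E'
from h import *
T=env.grab_frame("top");S=env.grab_frame("side");np.set_printoptions(precision=4,suppress=True)
D={"pack_grip":(.044,[354.3,141.3],[387.7,200.8]),"warm_pack":(.006,[353.2,165.6],[371.3,207.7]),"dock":(0,[352.5,165.5],[371,206.1]),"tower":(.056,[353.3,138.1],[391,194.9]),
"stand":(0,[273.7,281.7],[260,202.2]),"slot":(.02,[265.9,277.7],[261.9,202.3]),"home":(0,[250.8,276.1],[253.5,189.8]),"pivot":(.016,[269.2,301],[244.8,204.5]),"peg":(.026,[281.2,300.4],[249.7,210.9]),"meter":(0,[311.3,228.9],[308,206.8]),"jar":(0,None,[216.4,216]),"cup":(0,[358.5,104.4],[430.9,184.9]),"incl":(.1,[290.4,226.8],[290.4,194.8]),"incm":(.1,None,[387.2,171.0])}
for k,(z,s,t) in D.items(): print(k,"side",on_z(S,s,z) if s else None,"top",on_z(T,t,z))
E
```

```text
pack_grip side [ 0.5728 -0.1651  0.044 ] top [ 0.5672 -0.1649  0.044 ]
warm_pack side [ 0.5428 -0.1053  0.006 ] top [ 0.543  -0.1056  0.006 ]
dock side [ 0.5464 -0.1081  0.    ] top [ 0.5502 -0.105   0.    ]
tower side [ 0.5778 -0.1664  0.056 ] top [ 0.589  -0.1757  0.056 ]
stand side [0.5571 0.3387 0.    ] top [0.5529 0.3432 0.    ]
slot side [0.5766 0.3444 0.02  ] top [0.55  0.332 0.02 ]
home side [0.6215 0.3569 0.    ] top [0.6029 0.3724 0.    ]
pivot side [0.5344 0.3935 0.016 ] top [0.5397 0.4005 0.016 ]
peg side [0.5051 0.3781 0.026 ] top [0.5135 0.3773 0.026 ]
meter side [0.548  0.1481 0.    ] top [0.5399 0.1486 0.    ]
jar side None top [0.4918 0.5154 0.    ]
cup side [ 0.6457 -0.3402  0.    ] top [ 0.6442 -0.347   0.    ]
incl side [0.5747 0.2096 0.1   ] top [0.5709 0.2117 0.1   ]
incm side None top [ 0.6735 -0.1533  0.1   ]
```

The top view shows the dock at about (375,206), the meter at (308,206), the stand with its nest at (255,180), the keeper at about (247,208), and the jar at (216,217). The network marks agree with these. The wrist camera currently sees only the chair, so I'll move it above the dock for a closer look.

```bash
python3 -m jog '[0,0,45,0.15,0.2,0.02,0, 0,0,45,0.15,0.2,0.02,0, 0,0,45,0.15,0.2,0.02,0, 0,0,45,0.15,0.2,0.02,0, 0,0,89,0.302,0.39,0.02,0, 0,0,89,0.302,0.39,0.02,0, 0,0,89,0.302,0.39,0.02,0, 0,0,89,0.302,0.39,0.02,0]'
```

```text
t: 2.42
position: [0.4468, -0.2553, 0.4217]
orientation: [[0.128, 0.992, 0.001], [0.992, -0.128, -0.001], [-0.0, 0.001, -1.0]]
ft_force: [1.0, 0.2, 0.5]
opening: 0.094
```

```bash
python3 -m jog '[0,0,31,0.098,0.125,0,0, 0,0,31,0.098,0.125,0,0, 0,0,31,0.098,0.125,0,0, 0,0,31,0.098,0.125,0,0, 0,0,31,0.098,0.125,0,0, 0,0,31,0.098,0.125,0,0, 0,0,31,0.098,0.125,0,0]'; python3 - <<'E'
from h import *
np.set_printoptions(precision=4,suppress=True)
f=env.grab_frame("wrist"); cv2.imwrite("pics/b_wrist.png",f["pixels"])
import pickle; pickle.dump(f,open("b.pkl","wb"))
for l,z in [("pack_grip",.044),("warm_pack",.006),("dock",0),("dock_tower",.056)]:
    for d in env.mark_of(l,"wrist")[:2]: print(l,d["position"],round(d["confidence"],2),on_z(f,d["position"],z))
E
```

```text
t: 3.0
position: [0.5449, -0.13, 0.4216]
orientation: [[-0.401, 0.916, 0.0], [0.916, 0.401, -0.0], [-0.001, 0.0, -1.0]]
ft_force: [0.2, -0.2, 0.7]
opening: 0.0938
pack_grip [324.9, 220.5] 0.77 [ 0.5691 -0.1678  0.044 ]
warm_pack [324.7, 166.7] 0.73 [ 0.5428 -0.1074  0.006 ]
dock_tower [325.2, 226.5] 0.63 [ 0.5709 -0.1715  0.056 ]
dock_tower [323.0, 222.7] 0.59 [ 0.5663 -0.168   0.056 ]
```

View pics/b_wrist.png

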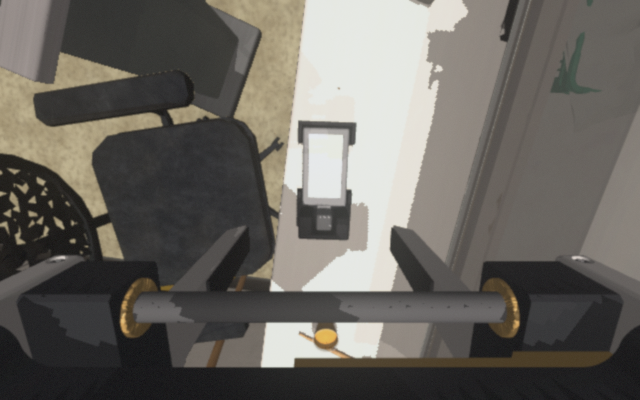

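The wrist view shows the pack in the dock. Its pale top spans roughly (305..348, 127..205), with the grip in the tower at (324,218). I'll fit the slab outline for the exact axis.

```bash
python3 - <<'E'
from h import *
import pickle
np.set_printoptions(precision=4,suppress=True)
f=pickle.load(open("b.pkl","rb")); im=f["pixels"]
c=im[110:250,280:370]; cv2.imwrite("pics/b_crop.png",cv2.resize(c,None,fx=4,fy=4,interpolation=cv2.INTER_NEAREST))
c0=np.array([.543,-.1065])
for a in (112,114,116):
  pass
# overlay predicted outline
def draw(x,y,a,im):
    ca,sa=np.cos(np.radians(a)),np.sin(np.radians(a))
    for P,z in (([(52,30),(-52,30),(-52,-30),(52,-30)],.023),([(-55,10),(-77,10),(-77,-10),(-55,-10)],.054)):
        pts=[proj(f,[x+(ca*p-sa*q)/1000,y+(sa*p+ca*q)/1000,z]) for p,q in P]
        pts=((np.array(pts)-[280,110]+.5)*6).astype(np.int32); cv2.polylines(im,[pts],True,(0,0,255),1)
b=cv2.resize(c,None,fx=6,fy=6,interpolation=cv2.INTER_NEAREST)
b=cv2.resize(c,(540,840),interpolation=cv2.INTER_NEAREST)
draw(.543,-.1072,114,b); cv2.imwrite("pics/b_fit.png",b[:600])
E
```

```text
(no output)
```

View pics/b_fit.png

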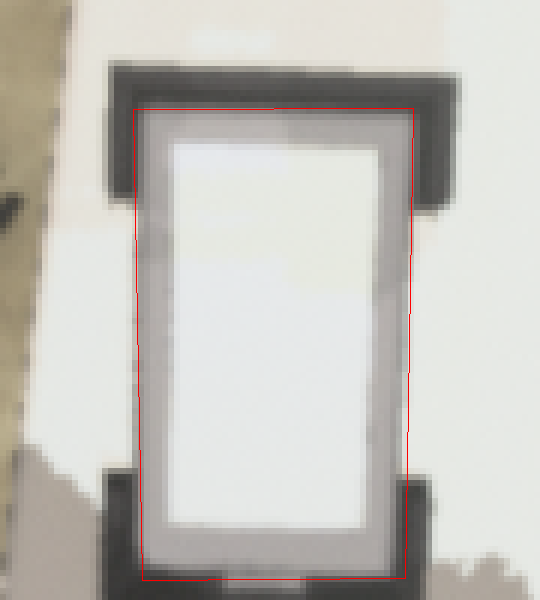

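```bash
python3 - <<'E'
from h import *
import pickle
from scipy.optimize import minimize
f=pickle.load(open("b.pkl","rb")); im=f["pixels"]
c=im[110:250,280:370]
# inner bright rectangle
m=(im.min(2)>215).astype(np.uint8)[100:240,270:380]
n,lab,st,ce=cv2.connectedComponentsWithStats(m)
k=lab[170-100,327-270]; print(st[k],ce[k])
cn=max(cv2.findContours((lab==k).astype(np.uint8),0,1)[0],key=len)
r=cv2.minAreaRect(cn); bx=cv2.boxPoints(r)+[270,100]; print(r); 
W=[on_z(f,p,.023)[:2] for p in bx]
W=np.array(W); print(W, W.mean(0)); 
for i in range(4):
    d=W[(i+1)%4]-W[i]; print(np.hypot(*d),np.degrees(np.arctan2(d[1],d[0])))
def draw(x,y,a,im):
    ca,sa=np.cos(np.radians(a)),np.sin(np.radians(a))
    for P,z in (([(52,30),(-52,30),(-52,-30),(52,-30)],.023),([(-55,10),(-77,10),(-77,-10),(-55,-10)],.054)):
        pts=[proj(f,[x+(ca*p-sa*q)/1000,y+(sa*p+ca*q)/1000,z]) for p,q in P]
        pts=((np.array(pts)-[280,110]+.5)*6).astype(np.int32); cv2.polylines(im,[pts],True,(0,0,255),1)
b=cv2.resize(c,(540,840),interpolation=cv2.INTER_NEAREST); b=b.copy()
draw(.542,-.1075,112.2,b); cv2.imwrite("pics/b_fit2.png",b[50:600])
E
```

```text
[  38   34   35   64 2066] [54.64762827 65.33252662]
((54.92559051513672, 65.57136535644531), (33.15946960449219, 63.13212966918945), 1.1934894323349)
[[ 0.53710595 -0.15229185]
 [ 0.50591438 -0.07482137]
 [ 0.5453879  -0.05846684]
 [ 0.57878133 -0.13508332]] [ 0.54179739 -0.10516584]
0.08351400615115954 111.93096121703444
0.042727385425279145 22.505024283416404
0.08357753602026172 -66.44993372259101
0.04508847620877496 -157.56336689323913
```

View pics/b_fit2.png

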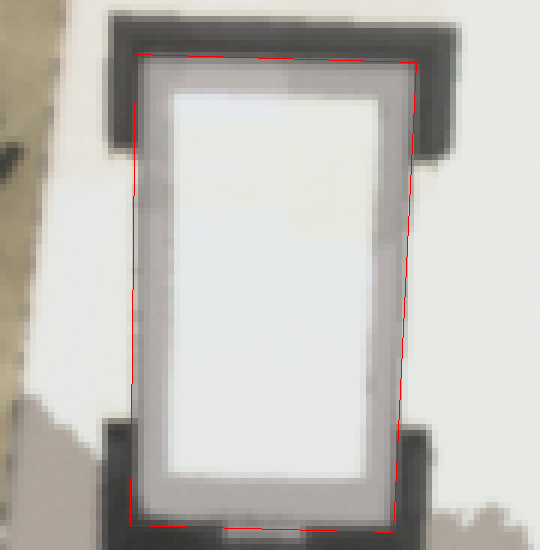

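The fit is good: pack centre (0.542,-0.107), +x at 112.2°. Next I'll look at the stand, keeping well away from the incubator front on the way.

```bash
python3 -m jog '[0,0,-50,-0.13,0.23,0,0, 0,0,-50,-0.13,0.23,0,0, 0,0,-50,-0.13,0.23,0,0, 0,0,-50,-0.13,0.23,0,0, 0,0,-50,-0.13,0.23,0,0, 0,0,-50,-0.13,0.23,0,0, 0,0,-50,-0.13,0.23,0,0, 0,0,-57,-0.12,0.27,0,0]'; python3 -m jog '[0,0,-44,0.035,0.2,0,0, 0,0,-44,0.035,0.2,0,0, 0,0,-44,0.035,0.2,0,0, 0,0,-44,0.035,0.2,0,0, 0,0,-44,0.035,0.2,0,0, 0,0,-44,0.035,0.2,0,0, 0,0,-44,0.035,0.2,0,0]';  python3 - <<'E'
from h import *
np.set_printoptions(precision=4,suppress=True)
f=env.grab_frame("wrist"); cv2.imwrite("pics/c_wrist.png",f["pixels"])
import pickle; pickle.dump(f,open("c.pkl","wb"))
print(env.get_obs()["joint_positions"])
for l,z in [("nest_stand",0),("slot_mouth",.02),("pack_home",0),("keeper_pivot",.016),("keeper_peg",.026),("incubator_left",.1),("jar",0)]:
    for d in env.mark_of(l,"wrist")[:2]: print(l,d["position"],round(d["confidence"],2),on_z(f,d["position"],z))
E
```

```text
t: 3.92
position: [0.42, 0.1322, 0.4218]
orientation: [[0.517, 0.856, -0.001], [0.856, -0.517, -0.002], [-0.002, 0.0, -1.0]]
ft_force: [0.7, 0.8, -0.5]
opening: 0.0941
t: 4.5
position: [0.4553, 0.3346, 0.4216]
orientation: [[0.967, 0.253, -0.002], [0.253, -0.967, 0.001], [-0.002, -0.001, -1.0]]
ft_force: [-0.8, 0.2, -0.4]
opening: 0.0942
[ 27.413    9.8362  88.6636   0.0307  81.6472 102.8639]
nest_stand [333.3, 105.9] 0.73 [0.5565 0.3434 0.    ]
slot_mouth [336.8, 100.9] 0.9 [0.5618 0.3412 0.02  ]
pack_home [467.6, 114.7] 0.28 [0.5915 0.166  0.    ]
keeper_pivot [290.1, 111.8] 0.68 [0.5341 0.3957 0.016 ]
keeper_peg [293.8, 139.8] 0.69 [0.5016 0.3821 0.026 ]
incubator_left [466.8, 115.7] 0.58 [0.5733 0.213  0.1   ]
jar [196.5, 125.6] 0.95 [0.4849 0.5163 0.    ]
```

View pics/c_wrist.png

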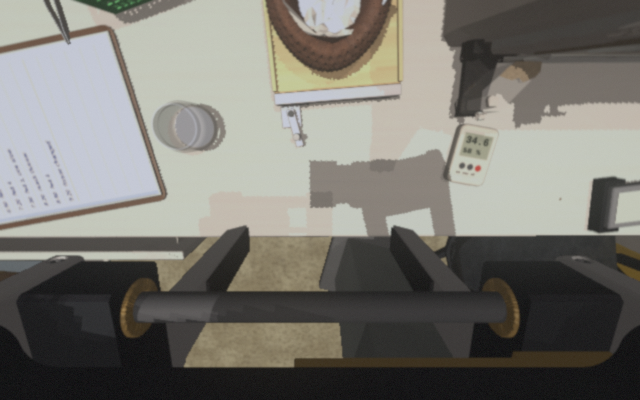

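The view shows the bar front edge from about (274,104) to (400,96), with the keeper pin near (290,110) and the peg near (297,140). The jar is at (190,127), the meter at (473,155), and the bench's front edge is at row ~236.

```bash
python3 - <<'E'
from h import *
import pickle
f=pickle.load(open("c.pkl","rb")); im=f["pixels"]
c=im[60:160,260:410]
b=cv2.resize(c,(750,500),interpolation=cv2.INTER_CUBIC)
cv2.imwrite("pics/c_crop.png",b)
def draw(x,y,a,k,b):
    ca,sa=np.cos(np.radians(a)),np.sin(np.radians(a))
    def P(p): return proj(f,[x+(ca*p[0]-sa*p[1])/1000,y+(sa*p[0]+ca*p[1])/1000,p[2]/1000])
    def L(pts,col): cv2.polylines(b,[((np.array([P(p) for p in pts])-[260,60]+.5)*5).astype(np.int32)],True,col,1)
    L([(0,76,40),(0,-76,40),(165,-76,40),(165,76,40)],(0,0,255))
    L([(0,76,20),(0,-76,20)],(255,0,0))
    L([(-27,48,6),(-27,74,6),(0,74,6),(0,48,6)],(0,160,0))
    d=np.array([-np.sin(k),-np.cos(k)]);n=np.array([d[1],-d[0]]);o=np.array([-10,60])
    L([(*(o+n*5),16),(*(o+n*5+d*43),16),(*(o-n*5+d*43),16),(*(o-n*5),16)],(200,0,200))
    L([(*(o+d*30),16),(*(o+d*30),36)],(0,0,0))
for i,(x,y,a,k) in enumerate([(.556,.342,11.5,1.6),]):
    bb=b.copy(); draw(x,y,a,k,bb); cv2.imwrite(f"pics/c_fit{i}.png",bb)
print(on_z(f,[300,236],0),on_z(f,[120,236],0),on_z(f,[420,236],0))
E
```

```text
[0.36569796 0.34248462 0.        ] [0.29712719 0.60285654 0.        ] [0.41132185 0.16924492 0.        ]
```

View pics/c_crop.png

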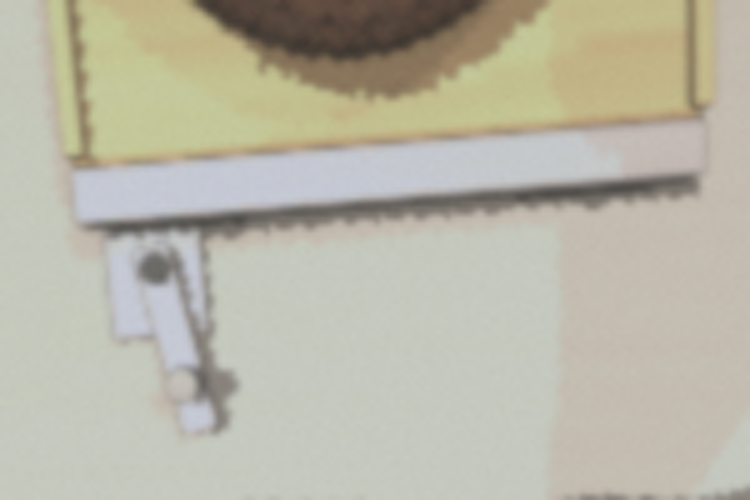

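View pics/c_fit0.png

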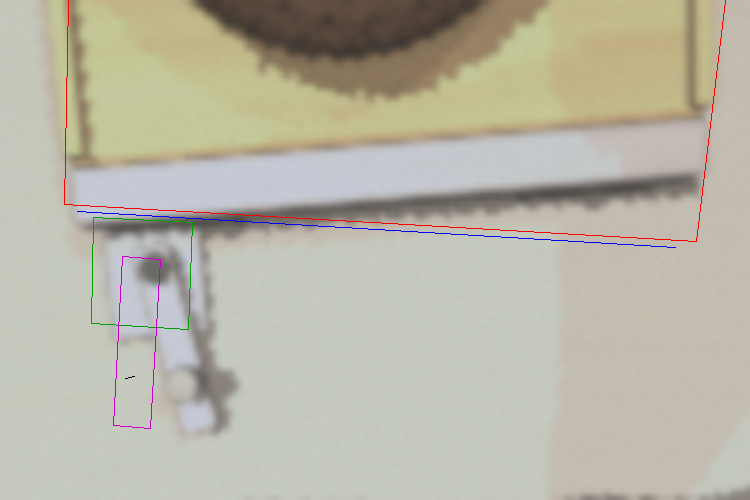

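```bash
sed -i '/E$/!b' h.py; python3 - <<'E'
from h import *
import pickle
f=pickle.load(open("c.pkl","rb"));im=f["pixels"]
px=lambda u,v:np.array([260+(u)/5-.4,60+(v)/5-.4])
obs=dict(barL=px(80,222),barR=px(702,177),piv=px(154,267),footFL=px(117,338),peg=px(183,384))
def P(q,p): 
    ca,sa=np.cos(q[2]),np.sin(q[2]); return proj(f,[q[0]+(ca*p[0]-sa*p[1])/1000,q[1]+(sa*p[0]+ca*p[1])/1000,p[2]/1000])
def res(q):
    h=q[4]*1000; k=q[3]
    M=dict(barL=(0,76,h),barR=(0,-76,h),piv=(-10,60,16),footFL=(-27,74,6),peg=(-10-30*np.sin(k),60-30*np.cos(k),36))
    return np.concatenate([P(q,M[n])-obs[n] for n in M])
r=least_squares(res,[.556,.342,.33,1.4,.04]); q=r.x; print(q,np.degrees(q[2]),r.fun.round(2))
q=r.x
b=cv2.resize(im[60:160,260:410],(750,500),interpolation=cv2.INTER_CUBIC)
def L(pts,col): cv2.polylines(b,[((np.array([P(q,p) for p in pts])-[260,60]+.4)*5).astype(np.int32)],True,col,1)
h=q[4]*1000
L([(0,76,h),(0,-76,h)],(0,0,255));L([(0,76,20),(0,-76,20)],(255,0,0));L([(-27,48,6),(-27,74,6),(0,74,6),(0,48,6)],(0,160,0))
d=np.array([-np.sin(q[3]),-np.cos(q[3])]);n=np.array([d[1],-d[0]]);o=np.array([-10,60])
L([(*(o+n*5),16),(*(o+n*5+d*43),16),(*(o-n*5+d*43),16),(*(o-n*5),16)],(200,0,200));L([(*(o+d*30),16),(*(o+d*30),36)],(0,0,0))
cv2.imwrite("pics/c_fit3.png",b)
ca,sa=np.cos(q[2]),np.sin(q[2])
w=lambda x,y:(round(q[0]+(ca*x-sa*y)/1000,4),round(q[1]+(sa*x+ca*y)/1000,4))
print("pivot",w(-10,60),"peg",w(-10-30*np.sin(q[3]),60-30*np.cos(q[3])),"home",w(52,0))
E
```

```text
[0.56201689 0.34099933 0.32884284 1.37690983 0.03290652] 18.841306597359086 [ 0.06  0.47  0.17 -0.03  0.42 -0.23 -0.62  0.02 -0.07 -0.23]
pivot (np.float64(0.5332), np.float64(0.3946)) peg (np.float64(0.5072), np.float64(0.3796)) home (np.float64(0.6112), np.float64(0.3578))
```

View pics/c_fit3.png

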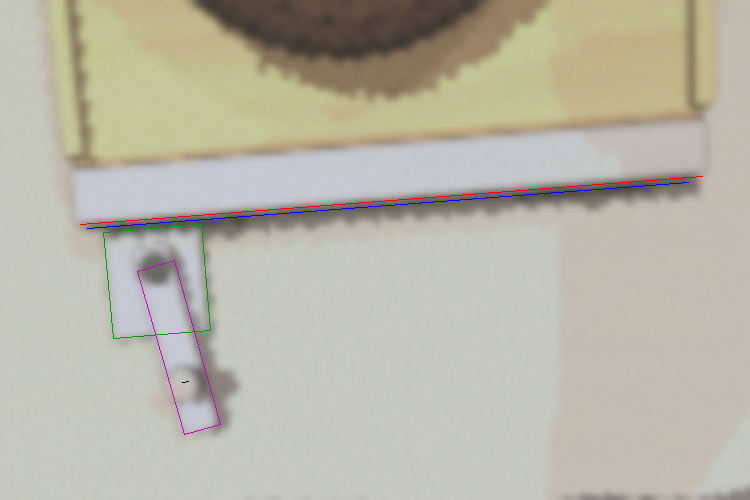

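The stand fit is within 0.6 px: origin (0.562,0.341), yaw 18.84°, keeper at about 1.38 rad. The front bench edge is about 190 mm before the bar, which leaves room for the pack. Going back to grasp it.

```bash
python3 -m jog '[0,0,50,-0.035,-0.2,0,0, 0,0,50,-0.035,-0.2,0,0, 0,0,50,-0.035,-0.2,0,0, 0,0,50,-0.035,-0.2,0,0, 0,0,50,-0.035,-0.2,0,0, 0,0,57,-0.035,-0.23,0,0, 0,0,57,-0.035,-0.25,-0.02,0]'; 
```

```text
t: 5.48
position: [0.4207, 0.08, 0.4064]
orientation: [[0.487, 0.873, 0.008], [0.873, -0.487, -0.003], [0.002, 0.009, -1.0]]
ft_force: [1.7, -0.7, -0.1]
opening: 0.0942
```

```bash
python3 -m jog '[0,0,51.3,0.126,-0.198,-0.1,0, 0,0,51.3,0.126,-0.198,-0.1,0, 0,0,51.3,0.126,-0.198,-0.1,0, 0,0,51.3,0.126,-0.198,-0.1,0, 0,0,51.3,0.126,-0.198,-0.1,0, 0,0,51.3,0.126,-0.198,-0.1,0, 0,0,51.3,0.126,-0.198,-0.1,0, 0,0,51.3,0.126,-0.198,-0.1,0]';  python3 - <<'E'
from h import *
f=env.grab_frame("wrist"); cv2.imwrite("pics/d_wrist.png",f["pixels"]); o=env.get_obs(); print(o["position"],o["orientation"].round(4),o["ft_force"])
E
```

```text
t: 6.15
position: [0.5472, -0.1216, 0.3045]
orientation: [[-0.378, 0.926, 0.005], [0.926, 0.378, 0.005], [0.003, 0.007, -1.0]]
ft_force: [-1.2, -0.1, 0.4]
opening: 0.0942
[ 0.5467745  -0.12029663  0.30518562] [[-0.3776  0.9259  0.0056]
 [ 0.9259  0.3776  0.0055]
 [ 0.0029  0.0072 -1.    ]] [ 0.46269709  0.05200808 -0.58291429]
```

View pics/d_wrist.png

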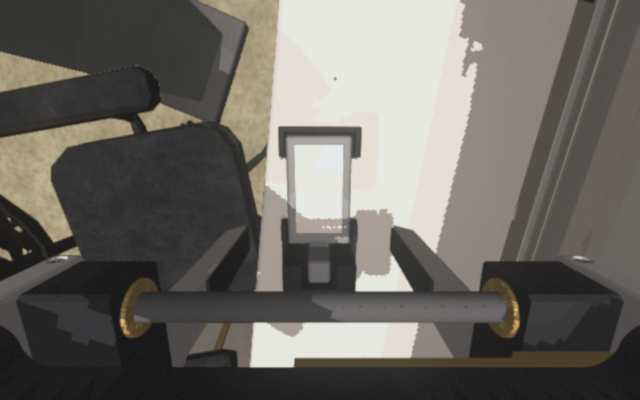

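The slab is centred between the fingers, columns 287–351 against finger centre 320. I'll descend and close.

```bash
python3 -m jog '[-0.3,0.3,0,0,0.002,-0.04,0, -0.3,0.3,0,0,0.002,-0.07,0, -0.3,0.3,0,0,0.002,-0.09,0, -0.3,0.3,0,0,0.002,-0.0975,0, -0.3,0.3,0,0,0.002,-0.0975,0, -0.3,0.3,0,0,0.002,-0.0975,0]'; 
```

```text
t: 6.7
position: [0.5471, -0.1184, 0.2085]
orientation: [[-0.377, 0.926, 0.001], [0.926, 0.377, -0.0], [-0.001, 0.001, -1.0]]
ft_force: [0.7, -0.7, 0.6]
opening: 0.0939
```

```bash
python3 -m jog '[0,0,0,0,0,-0.001,1, 0,0,0,0,0,-0.001,1, 0,0,0,0,0,-0.001,1, 0,0,0,0,0,-0.001,1, 0,0,0,0,0,-0.001,1, 0,0,0,0,0,-0.001,1]'; 
```

```text
t: 7.2
position: [0.5472, -0.1185, 0.208]
orientation: [[-0.378, 0.926, 0.002], [0.926, 0.378, -0.001], [-0.001, 0.001, -1.0]]
ft_force: [-0.1, 0.1, 1.0]
opening: 0.0594
```

```bash
python3 -m jog '[0,0,0,0,0,0.005,1, 0,0,0,0,0,0.015,1, 0,0,0,0,0,0.03,1, 0,0,0,0,0,0.05,1, 0,0,0,0,0,0.07,1, 0,0,0,0,0,0.095,1, 0,0,0,0,0,0.11,1, 0,0,0,0,0,0.11,1]';  python3 - <<'E'
from h import *
f=env.grab_frame("wrist"); cv2.imwrite("pics/e_wrist.png",f["pixels"]); o=env.get_obs(); print(o["position"],o["ft_force"],o["moment"],o["opening"])
E
```

```text
t: 7.87
position: [0.5484, -0.1189, 0.3224]
orientation: [[-0.378, 0.926, 0.009], [0.926, 0.378, -0.003], [-0.006, 0.007, -1.0]]
ft_force: [1.1, 0.1, -4.3]
opening: 0.06
[ 0.54770147 -0.1186532   0.32016911] [ 0.51284315  0.3893413  -4.3684543 ] [-0.04049077 -0.12697025 -0.02480185] 0.0600786766295574
```

View pics/e_wrist.png

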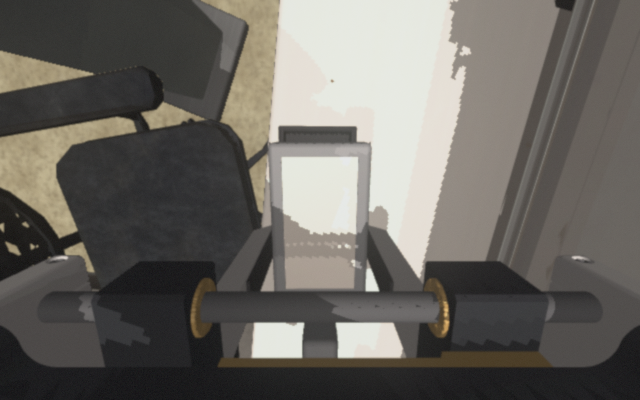

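The pack is held: force about 4.4 N, opening 60 mm, clear of the dock. I'll carry it to the stand by the robot-side detour.

```bash
python3 -m jog '[0,0,-7,-0.02,0.03,0.01,1, 0,0,-50,-0.128,0.215,0.01,1, 0,0,-50,-0.128,0.215,0.01,1, 0,0,-50,-0.128,0.215,0.01,1, 0,0,-50,-0.128,0.215,0.01,1, 0,0,-50,-0.128,0.215,0.01,1, 0,0,-50,-0.128,0.215,0.01,1, 0,0,-55,-0.12,0.25,0.01,1]'
```

```text
t: 8.58
position: [0.4226, 0.1282, 0.3271]
orientation: [[0.538, 0.843, -0.008], [0.843, -0.538, -0.009], [-0.012, -0.002, -1.0]]
ft_force: [0.3, -0.5, -4.6]
opening: 0.0598
```

```bash
python3 -m jog '[0,0,-38.6,0.05,0.182,0,1, 0,0,-38.6,0.05,0.182,0,1, 0,0,-38.6,0.05,0.182,0,1, 0,0,-38.6,0.05,0.182,0,1, 0,0,-38.6,0.05,0.182,0,1, 0,0,-38.6,0.05,0.182,-0.04,1, 0,0,-38.6,0.05,0.182,-0.06,1, 0,0,-38.6,0.05,0.182,-0.06,1]'; python3 - <<'E'
from h import *
f=env.grab_frame("wrist"); cv2.imwrite("pics/f_wrist.png",f["pixels"]); o=env.get_obs(); print(o["position"],o["orientation"].round(4),o["ft_force"],o["moment"],o["opening"])
f=env.grab_frame("side"); cv2.imwrite("pics/f_side.png",cv2.resize(f["pixels"][200:360,180:400],None,fx=3,fy=3))
E
```

```text
t: 9.25
position: [0.4687, 0.3093, 0.2592]
orientation: [[0.945, 0.325, -0.027], [0.325, -0.946, -0.009], [-0.028, 0.0, -1.0]]
ft_force: [-2.3, -0.9, -5.1]
opening: 0.0598
[0.46984479 0.30934927 0.26191901] [[ 9.456e-01  3.244e-01 -2.270e-02]
 [ 3.244e-01 -9.459e-01 -7.400e-03]
 [-2.390e-02 -3.000e-04 -9.997e-01]] [-0.38796014  0.13478532 -4.1958697 ] [-0.0175178   0.09656719 -0.03770999] 0.05945170438658867
```

View pics/f_wrist.png

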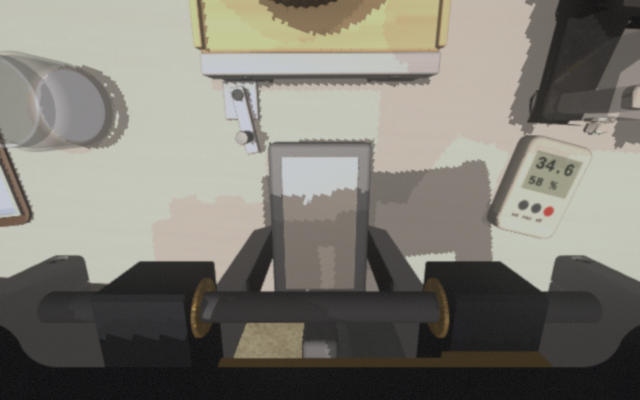

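View pics/f_side.png

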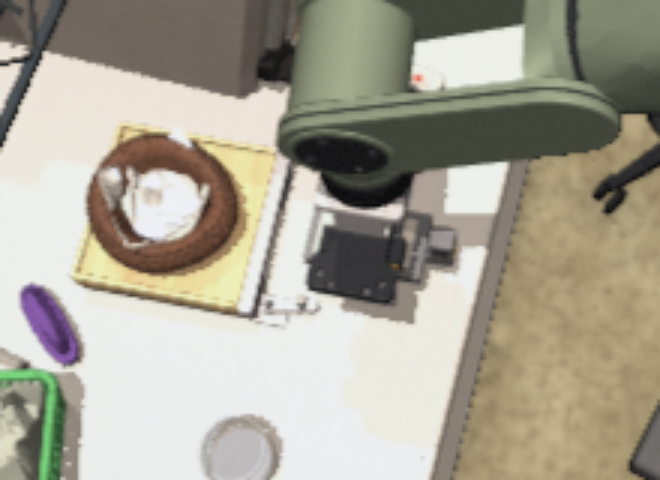

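The pack hangs level and parallel to the bar. Its nose edge is at row ~143 and the bar face at row ~78, and the keeper at (245,120) is clear. Lowering it now.

```bash
python3 -m jog '[0.4,-1.3,0,0.0025,0.001,-0.02,1, 0.4,-1.3,0,0.0025,0.001,-0.04,1, 0.4,-1.3,0,0.0025,0.001,-0.05,1, 0.4,-1.3,0,0.0025,0.001,-0.054,1, 0.4,-1.3,0,0.0025,0.001,-0.055,1, 0.4,-1.3,0,0.0025,0.001,-0.055,1]'; python3 -c "
from h import *
o=env.get_obs(); print(o['position'],o['orientation'].round(4),o['ft_force'],o['moment'])"
```

```text
t: 9.85
position: [0.4744, 0.3107, 0.2106]
orientation: [[0.946, 0.324, 0.007], [0.324, -0.946, 0.003], [0.008, -0.0, -1.0]]
ft_force: [0.1, 0.2, -4.6]
opening: 0.0597
[0.47444808 0.31069124 0.21064138] [[ 9.462e-01  3.235e-01  7.200e-03]
 [ 3.235e-01 -9.462e-01  2.900e-03]
 [ 7.800e-03 -4.000e-04 -1.000e+00]] [ 0.1423178   0.17281683 -4.56601518] [0.02397274 0.02827564 0.00692464]
```

```bash
python3 -m jog '[-0.1,0.3,0,0,0,-0.004,1, -0.1,0.3,0,0,0,-0.007,1, -0.1,0.3,0,0,0,-0.0085,1, -0.1,0.3,0,0,0,-0.0085,1, -0.1,0.3,0,0,0,-0.0085,1]'
```

```text
t: 10.27
position: [0.4745, 0.3107, 0.2023]
orientation: [[0.946, 0.324, 0.002], [0.324, -0.946, 0.001], [0.002, -0.0, -1.0]]
ft_force: [0.0, -0.3, -5.5]
opening: 0.0596
```

```bash
python3 -m jog '[0,0,0,0,0,-0.001,1, 0,0,0,0,0,-0.0015,1, 0,0,0,0,0,-0.0015,1]'
```

```text
t: 10.52
position: [0.4746, 0.3109, 0.2021]
orientation: [[0.946, 0.324, 0.002], [0.324, -0.946, 0.001], [0.002, -0.0, -1.0]]
ft_force: [-2.3, -1.7, 4.5]
opening: 0.0599
```

It's on the bench (force reversed to +4.5 N). Releasing and rising, then looking at how it lies.

```bash
python3 -m jog '[0,0,0,0,0,0,0.3, 0,0,0,0,0,0,0.1, 0,0,0,0,0,0,0.1, 0,0,0,0,0,0,0.1]'; python3 -m jog '[0,0,0,0,0,0.02,0.1, 0,0,0,-0.02,-0.006,0.05,0.1, 0,0,0,-0.035,-0.012,0.08,0.1, 0,0,0,-0.052,-0.018,0.1,0.1, 0,0,0,-0.052,-0.018,0.12,0.1, 0,0,0,-0.052,-0.018,0.12,0.1]'; python3 - <<'E'
from h import *
import pickle
f=env.grab_frame("wrist"); cv2.imwrite("pics/g_wrist.png",f["pixels"]);pickle.dump(f,open("g.pkl","wb")); o=env.get_obs(); print(o["position"],o["orientation"].round(4),o["ft_force"],o["opening"])
for l,z in [("warm_pack",0),("pack_grip",.038),("keeper_pivot",.016),("slot_mouth",.02)]:
    for d in env.mark_of(l,"wrist")[:1]: print(l,d["position"],round(d["confidence"],2),on_z(f,d["position"],z))
E
```

```text
t: 10.85
position: [0.475, 0.311, 0.2024]
orientation: [[0.946, 0.324, 0.003], [0.324, -0.946, 0.002], [0.004, -0.0, -1.0]]
ft_force: [0.1, -0.2, -0.0]
opening: 0.0826
t: 11.35
position: [0.4239, 0.2937, 0.327]
orientation: [[0.946, 0.324, 0.012], [0.324, -0.946, 0.006], [0.013, -0.001, -1.0]]
ft_force: [0.1, -0.3, 0.1]
opening: 0.0846
[0.4238352  0.29351902 0.32491231] [[ 0.946   0.3239  0.0095]
 [ 0.3239 -0.9461  0.0045]
 [ 0.0104 -0.0012 -0.9999]] [0.48201135 0.09236737 0.19096286] 0.0843736637421529
warm_pack [323.4, 140.8] 0.94 [0.48460788 0.31150105 0.        ]
pack_grip [322.0, 207.8] 0.7 [0.42449561 0.29254645 0.038     ]
keeper_pivot [255.4, 62.9] 0.82 [0.53189478 0.395832   0.016     ]
slot_mouth [317.3, 47.6] 0.75 [0.56220096 0.34458206 0.02      ]
```

View pics/g_wrist.png

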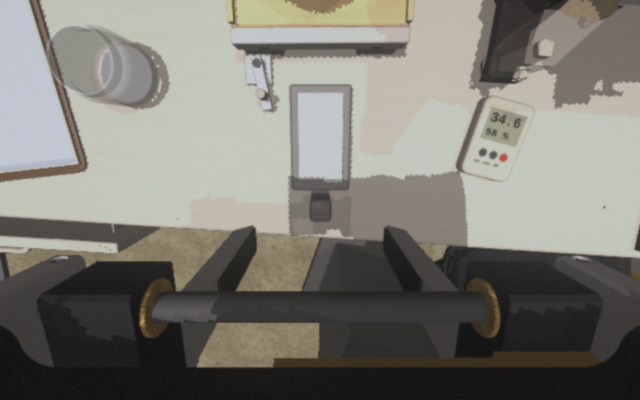

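The pack lies flat in front of the stand: slab at (290..351, 85..190), grip at (320,207). I'll fit pack and stand together in this picture, because the slot leaves only ±2 mm.

```bash
python3 - <<'E'
from h import *
import pickle
f=pickle.load(open("g.pkl","rb"));im=f["pixels"]
c=im[20:225,220:420]
cv2.imwrite("pics/g_crop1.png",cv2.resize(im[20:120,225:420],(780,400),interpolation=cv2.INTER_CUBIC))
cv2.imwrite("pics/g_crop2.png",cv2.resize(im[75:225,260:380],(480,600),interpolation=cv2.INTER_CUBIC))
E
```

```text
(no output)
```

View pics/g_crop1.png

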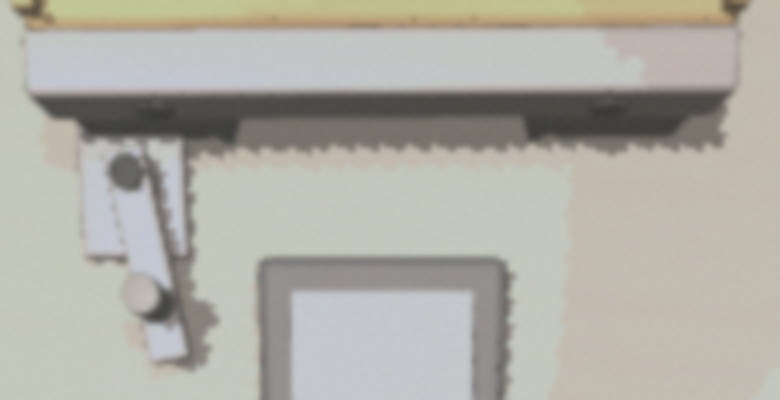

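View pics/g_crop2.png

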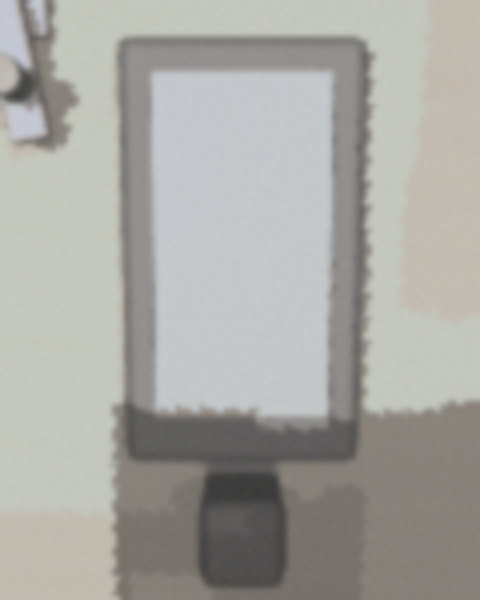

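```bash
python3 - <<'E'
from h import *
import pickle
f=pickle.load(open("g.pkl","rb"))
a=lambda u,v:np.array([225+u/4-.4,20+v/4-.4]); c=lambda u,v:np.array([260+u/4-.4,75+v/4-.4])
def P(q,p):
    ca,sa=np.cos(q[2]),np.sin(q[2]); return proj(f,[q[0]+(ca*p[0]-sa*p[1])/1000,q[1]+(sa*p[0]+ca*p[1])/1000,p[2]/1000])
def rs(q):
    k=q[3];h=q[4]*1000
    L=[((0,76,h),a(27,93)),((0,-76,h),a(738,93)),((-27,74,6),a(87,258)),((-27,48,6),a(188,258)),((-10,60,16),a(127,172)),((-10-30*np.sin(k),60-30*np.cos(k),36),a(143,296)),((0,36.5,0),a(236,140)),((0,-36.5,0),a(527,140))]
    return np.concatenate([P(q,m)-o for m,o in L])
def rp(q):
    L=[((52,30,17),c(120,38)),((52,-30,17),c(365,38)),((-52,-30,17),c(357,460)),((-52,30,17),c(127,460))]
    return np.concatenate([P(q,m)-o for m,o in L])
r=least_squares(rs,[.562,.341,.33,1.38,.04]);s=r.x;print(s,np.degrees(s[2]),r.fun.round(1))
r=least_squares(rp,[.485,.311,.33]);p=r.x;print(p,np.degrees(p[2]),r.fun.round(1))
d=p[:2]-s[:2];ca,sa=np.cos(s[2]),np.sin(s[2]);print("pack in stand",ca*d[0]+sa*d[1],-sa*d[0]+ca*d[1],np.degrees(p[2]-s[2]))
print("grip top",[on_z(f,c(*u),.048)[:2].round(4) for u in ((200,500),(285,500),(280,585),(203,585))])
E
```

```text
[0.56163846 0.34155348 0.33545904 1.36976059 0.03907231] 19.22038696294987 [-0.1  0.7  0.2 -0.4 -0.9 -0.3  0.2 -0.4  0.1  0.  -0.2 -0.8 -0.4  0.8
  0.9  0.4]
[0.48534497 0.3153756  0.33026792] 18.922957968796922 [-0.9 -0.8  0.9 -0.8  0.2  1.  -0.2  0.9]
pack in stand -0.0806586710456818 0.0003973122548788996 -0.2974289941529507
grip top [array([0.4306, 0.307 ]), array([0.4371, 0.2882]), array([0.4172, 0.2825]), array([0.4112, 0.2997])]
```

Relative to the stand the pack is at x −81 mm, y +0.4 mm, yaw −0.3°, so it needs a straight slide of about 133 mm along 19°. I'll take the grip with a 10° backward tilt so the gripper body stays clear of the nest.

```bash
python3 -m jog '[3.1,-8.9,0,-0.032,-0.010,-0.02,0.4, 3.1,-8.9,0,-0.032,-0.010,-0.04,0.4, 3.1,-8.9,0,-0.032,-0.010,-0.05,0.4, 3.1,-8.9,0,-0.032,-0.010,-0.05,0.4, 3.1,-8.9,0,-0.032,-0.010,-0.05,0.4]'; python3 - <<'E'
from h import *
o=env.get_obs(); print(o["position"],o["orientation"].round(4),o["opening"]); p=o["position"]; z=o["orientation"][:,2]
print("tip",p+.199*z,"tip-10",p+.189*z)
f=env.grab_frame("wrist"); cv2.imwrite("pics/i_wrist.png",f["pixels"])
E
```

```text
t: 12.02
position: [0.3919, 0.2832, 0.2704]
orientation: [[0.934, 0.323, 0.154], [0.319, -0.946, 0.054], [0.163, -0.001, -0.987]]
ft_force: [0.7, 0.2, 0.4]
opening: 0.057
[0.39188837 0.28316862 0.27040848] [[ 9.336e-01  3.234e-01  1.544e-01]
 [ 3.189e-01 -9.463e-01  5.370e-02]
 [ 1.635e-01 -9.000e-04 -9.865e-01]] 0.05702013597377356
tip [0.4226123  0.29385889 0.07408538] tip-10 [0.42106839 0.29332169 0.08395087]
```

View pics/i_wrist.png

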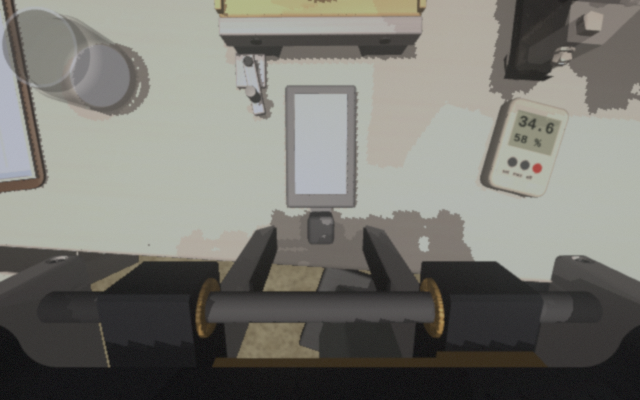

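The grip at (321,228) is centred between the fingers. Descending.

```bash
python3 -m jog '[0,0,0,0.001,0,-0.02,0.4, 0,0,0,0.001,0,-0.038,0.4, 0,0,0,0.001,0,-0.047,0.4, 0,0,0,0.001,0,-0.048,0.4, 0,0,0,0.001,0,-0.048,0.4]';python3 -m jog '[0,0,0,0,0,0,1, 0,0,0,0,0,0,1, 0,0,0,0,0,0,1, 0,0,0,0,0,0,1]'
```

```text
t: 12.48
position: [0.3945, 0.2838, 0.2239]
orientation: [[0.933, 0.323, 0.157], [0.318, -0.946, 0.055], [0.166, -0.001, -0.986]]
ft_force: [0.2, 0.3, 0.9]
opening: 0.0563
t: 12.82
position: [0.3948, 0.284, 0.2248]
orientation: [[0.933, 0.323, 0.159], [0.318, -0.946, 0.056], [0.168, -0.001, -0.986]]
ft_force: [0.0, 0.7, -0.6]
opening: 0.0333
```

```bash
python3 -m jog '[0,0,0,0,0,-0.001,1, 0,0,0,0,0,-0.001,1, 0,0,0,0,0,-0.001,1, 0,0,0,0,0,-0.001,1]'
```

```text
t: 13.15
position: [0.395, 0.284, 0.224]
orientation: [[0.933, 0.323, 0.159], [0.318, -0.946, 0.056], [0.168, -0.001, -0.986]]
ft_force: [0.7, -1.2, 2.4]
opening: 0.0196
```

```bash
python3 -m jog '[0,0,0,0.005,0.0017,0,1, 0,0,0,0.014,0.005,0,1, 0,0,0,0.024,0.008,0,1, 0,0,0,0.033,0.0114,0,1, 0,0,0,0.042,0.0145,0,1, 0,0,0,0.052,0.018,0,1, 0,0,0,0.057,0.0197,0,1, 0,0,0,0.057,0.0197,0,1]'; python3 - <<'E'
from h import *
o=env.get_obs(); print(o["position"],o["orientation"].round(4),o["ft_force"],o["moment"],o["opening"])
f=env.grab_frame("wrist"); cv2.imwrite("pics/j_wrist.png",f["pixels"])
E
```

```text
t: 13.82
position: [0.4527, 0.3039, 0.224]
orientation: [[0.933, 0.323, 0.16], [0.318, -0.946, 0.056], [0.169, -0.002, -0.986]]
ft_force: [0.6, 1.1, 1.0]
opening: 0.0199
[0.45274875 0.30394472 0.22400792] [[ 0.9328  0.323   0.1598]
 [ 0.3181 -0.9464  0.0561]
 [ 0.1694 -0.0015 -0.9856]] [0.6250367  1.11676464 1.00884416] [ 0.0414837  -0.07928858 -0.02188429] 0.01988987723311227
```

View pics/j_wrist.png

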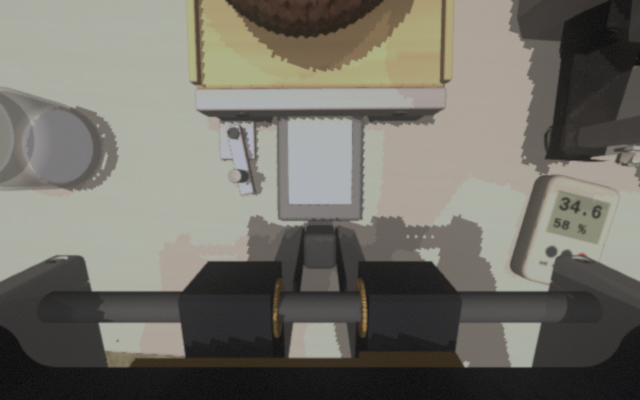

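The nose is under the bar, centred (bar centre column 320, pack 320) and parallel. Continuing.

```bash
python3 -m jog '[0,0,0,0.005,0.0017,0,1, 0,0,0,0.014,0.005,0,1, 0,0,0,0.024,0.0083,0,1, 0,0,0,0.033,0.0114,0,1, 0,0,0,0.042,0.0145,0,1, 0,0,0,0.052,0.018,0,1, 0,0,0,0.058,0.0201,0,1, 0,0,0,0.058,0.0201,0,1]'; python3 - <<'E'
from h import *
o=env.get_obs(); print(o["position"],o["orientation"].round(4),o["ft_force"],o["moment"],o["opening"])
f=env.grab_frame("wrist"); cv2.imwrite("pics/k_wrist.png",f["pixels"])
E
```

```text
t: 14.53
position: [0.5111, 0.3242, 0.224]
orientation: [[0.933, 0.323, 0.161], [0.318, -0.946, 0.057], [0.171, -0.002, -0.985]]
ft_force: [0.1, 0.5, 3.6]
opening: 0.02
[0.5111428  0.32416083 0.22398581] [[ 0.9325  0.3231  0.1613]
 [ 0.3181 -0.9464  0.0567]
 [ 0.171  -0.0016 -0.9853]] [0.12970457 0.52061065 3.64214954] [-0.03076368 -0.04122378  0.06344516] 0.020008314188539638
```

View pics/k_wrist.png

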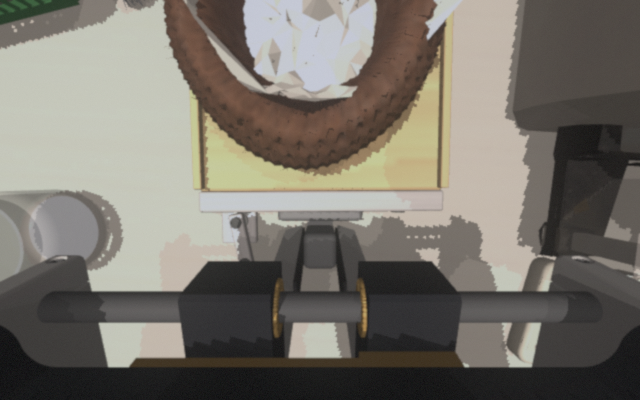

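Home is about 10 mm away, so I'll use small steps and watch the force for the stop.

```bash
python3 -m jog '[0,0,0,0.004,0.0014,0,1, 0,0,0,0.007,0.0024,0,1, 0,0,0,0.0075,0.0026,0,1, 0,0,0,0.0075,0.0026,0,1]'; python3 -m jog '[0,0,0,0.002,0.0007,0,1, 0,0,0,0.002,0.0007,0,1]'; python3 -m jog '[0,0,0,0.002,0.0007,0,1, 0,0,0,0.002,0.0007,0,1]'
```

```text
t: 14.92
position: [0.5177, 0.3265, 0.224]
orientation: [[0.933, 0.323, 0.16], [0.318, -0.946, 0.056], [0.169, -0.001, -0.986]]
ft_force: [-3.0, -1.7, 4.7]
opening: 0.0199
t: 15.08
position: [0.5187, 0.3269, 0.2241]
orientation: [[0.933, 0.323, 0.158], [0.319, -0.946, 0.055], [0.167, -0.001, -0.986]]
ft_force: [-4.3, -2.3, 5.4]
opening: 0.0197
t: 15.25
position: [0.5198, 0.3274, 0.2242]
orientation: [[0.933, 0.324, 0.156], [0.319, -0.946, 0.054], [0.165, -0.001, -0.986]]
ft_force: [-5.5, -1.2, 5.8]
opening: 0.0199
```

```bash
python3 -m jog '[0,0,0,0.004,0.0014,0,1, 0,0,0,0.004,0.0014,0,1, 0,0,0,0.004,0.0014,0,1]'; python3 - <<'E'
from h import *
import pickle
o=env.get_obs(); print(o["position"],o["orientation"].round(4),o["ft_force"],o["moment"],o["opening"])
f=env.grab_frame("wrist"); cv2.imwrite("pics/l_wrist.png",cv2.resize(f["pixels"][170:290,200:460],(780,360),interpolation=cv2.INTER_CUBIC))
E
```

```text
t: 15.5
position: [0.522, 0.3283, 0.2243]
orientation: [[0.934, 0.324, 0.15], [0.32, -0.946, 0.052], [0.159, -0.0, -0.987]]
ft_force: [-8.0, -4.0, 10.2]
opening: 0.0197
[0.52201974 0.32827864 0.22430499] [[ 9.341e-01  3.238e-01  1.504e-01]
 [ 3.196e-01 -9.461e-01  5.190e-02]
 [ 1.591e-01 -4.000e-04 -9.873e-01]] [-7.98505025 -4.00982564 10.16428445] [-0.51154696  1.22293645 -0.05344781] 0.019652315641356697
```

View pics/l_wrist.png

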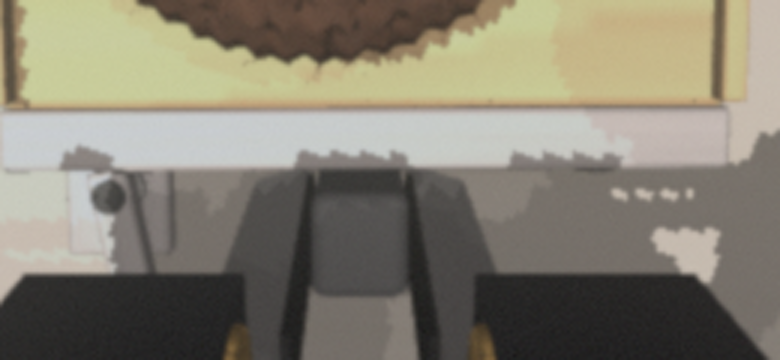

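The forward force is building while the tip stays put, so the pack is on its stop, and no slab shows in front of the bar. I'll release with a limited opening because the keeper is close, then rise and check.

```bash
python3 -m jog '[0,0,0,0,0,0,0.55, 0,0,0,0,0,0,0.55, 0,0,0,-0.001,0,0,0.55, 0,0,0,-0.001,0,0,0.55]'; python3 -m jog '[0,0,0,-0.002,-0.001,0.01,0.55, 0,0,0,-0.008,-0.003,0.03,0.55, -1.5,4,0,-0.02,-0.007,0.06,0.55, -3,8.5,0,-0.04,-0.014,0.1,0.55, -3,8.5,0,-0.05,-0.017,0.13,1, -3,8.5,0,-0.05,-0.017,0.13,1]';  python3 - <<'E'
from h import *
import pickle
o=env.get_obs(); print(o["position"],o["orientation"].round(4),o["ft_force"],o["opening"])
f=env.grab_frame("wrist"); cv2.imwrite("pics/m_wrist.png",f["pixels"]); pickle.dump(f,open("m.pkl","wb"))
cv2.imwrite("pics/m_crop.png",cv2.resize(f["pixels"][110:230,210:420],(788,450),interpolation=cv2.INTER_CUBIC))
for l,z in [("pack_grip",.038),("keeper_pivot",.016),("keeper_peg",.026),("slot_mouth",.02)]:
    for d in env.mark_of(l,"wrist")[:1]: print(l,d["position"],round(d["confidence"],2),on_z(f,d["position"],z))
E
```

```text
t: 15.88
position: [0.5209, 0.3282, 0.224]
orientation: [[0.934, 0.324, 0.151], [0.32, -0.946, 0.052], [0.159, -0.0, -0.987]]
ft_force: [0.1, 1.1, 0.9]
opening: 0.0411
t: 16.38
position: [0.4718, 0.3121, 0.3626]
orientation: [[0.946, 0.324, 0.015], [0.324, -0.946, 0.006], [0.016, -0.001, -1.0]]
ft_force: [0.5, 0.3, 0.9]
opening: 0.0323
[0.47175418 0.31209436 0.3625668 ] [[ 9.458e-01  3.244e-01  1.520e-02]
 [ 3.243e-01 -9.459e-01  5.800e-03]
 [ 1.630e-02 -5.000e-04 -9.999e-01]] [0.54089297 0.26045048 0.89365411] 0.03233523272201546
pack_grip [321.8, 124.4] 0.57 [0.5486654  0.33699403 0.038     ]
keeper_pivot [266.4, 122.3] 0.88 [0.53163535 0.39574587 0.016     ]
keeper_peg [272.8, 153.7] 0.89 [0.50221192 0.3777855  0.026     ]
slot_mouth [323.1, 110.6] 0.72 [0.56336593 0.34045798 0.02      ]
```

View pics/m_wrist.png

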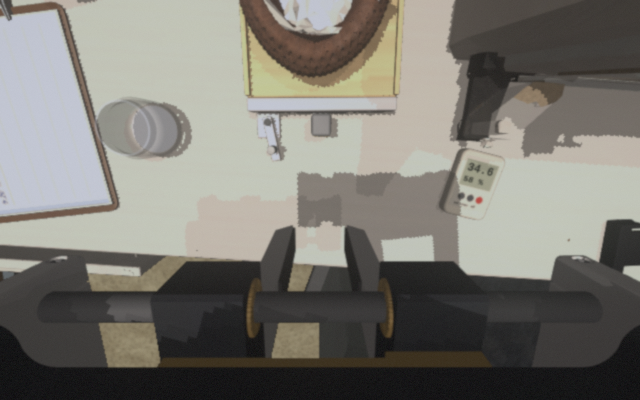

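View pics/m_crop.png

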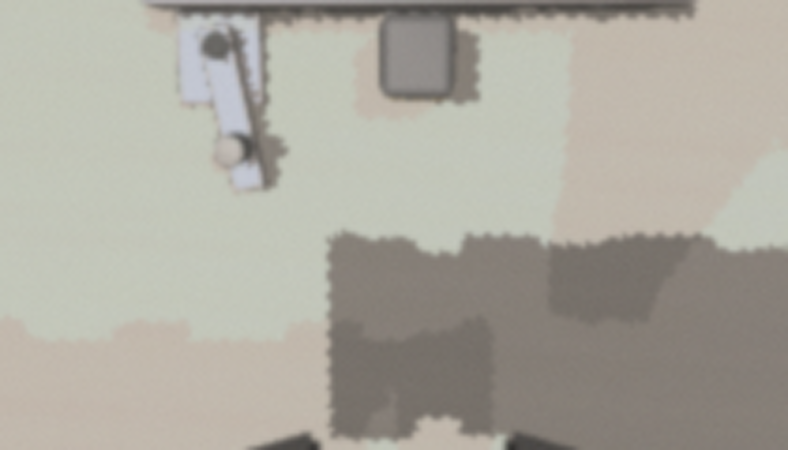

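The grip is at stand x −13.8 mm against the expected −14, so the pack is home. The peg at (273,150) is still open. I'll close the fingers and descend on the outer side of the peg to push it round.

```bash
python3 -m jog '[2.6,-7.6,0,-0.002,0.082,0,1, 2.6,-7.6,0,-0.002,0.082,0,1, 2.6,-7.6,0,-0.002,0.082,-0.03,1, 2.6,-7.6,0,-0.002,0.082,-0.06,1, 2.6,-7.6,0,-0.002,0.082,-0.09,1, 2.6,-7.6,0,-0.002,0.082,-0.09,1]';  python3 - <<'E'
from h import *
import pickle
o=env.get_obs(); print(o["position"],o["orientation"].round(4),o["ft_force"],o["opening"])
z=o["orientation"][:,2];r=o["position"]+.192*z; d=r[:2]-[.5618,.3413];ca,sa=np.cos(np.radians(19)),np.sin(np.radians(19)); print("ref stand",ca*d[0]+sa*d[1],-sa*d[0]+ca*d[1],"tipz",(o["position"]+.199*z)[2])
f=env.grab_frame("wrist"); cv2.imwrite("pics/n_wrist.png",f["pixels"])
E
```

```text
t: 17.13
position: [0.4649, 0.391, 0.2531]
orientation: [[0.939, 0.324, 0.118], [0.322, -0.946, 0.034], [0.122, 0.006, -0.992]]
ft_force: [-2.1, -1.4, -1.3]
opening: 0.0003
[0.46494543 0.39097388 0.25308944] [[ 0.9388  0.3239  0.1176]
 [ 0.3221 -0.9461  0.0344]
 [ 0.1224  0.0056 -0.9925]] [-2.10885252 -1.43284661 -1.26787041] 0.0003003795812858747
ref stand -0.05190938826741028 0.07739618017216206 tipz 0.05558847269231304
```

View pics/n_wrist.png

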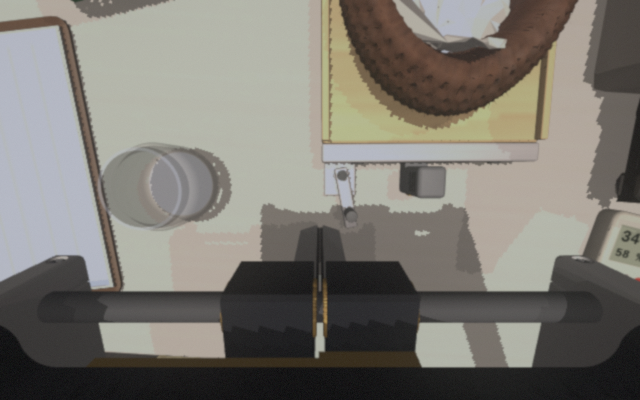

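```bash
python3 -m jog '[0,0,0,0.0105,0.0065,0,1, 0,0,0,0.0105,0.0065,0,1, 0,0,0,0.0105,0.0065,-0.015,1, 0,0,0,0.0105,0.0065,-0.028,1, 0,0,0,0.0105,0.0065,-0.033,1, 0,0,0,0.0105,0.0065,-0.033,1]';  cat > st.py <<'E'
from h import *
o=env.get_obs(); print(o["orientation"][:,2].round(3),o["ft_force"].round(1))
z=o["orientation"][:,2];r=o["position"]+.192*z; d=r[:2]-[.5618,.3413];ca,sa=np.cos(np.radians(19)),np.sin(np.radians(19)); print("ref stand",ca*d[0]+sa*d[1],-sa*d[0]+ca*d[1],"tipz",(o["position"]+.199*z)[2])
import sys
if len(sys.argv)>1:
    f=env.grab_frame("wrist"); cv2.imwrite(f"pics/{sys.argv[1]}.png",f["pixels"])
E
python3 st.py o_wrist
```

```text
t: 17.68
position: [0.476, 0.3974, 0.222]
orientation: [[0.939, 0.323, 0.119], [0.322, -0.946, 0.035], [0.124, 0.005, -0.992]]
ft_force: [0.3, -0.3, 0.1]
opening: 0.0007
[ 0.119  0.035 -0.992] [ 0.3 -0.3  0.1]
ref stand -0.03903253990666255 0.07998147367515429 tipz 0.024522455313920777
```

View pics/o_wrist.png

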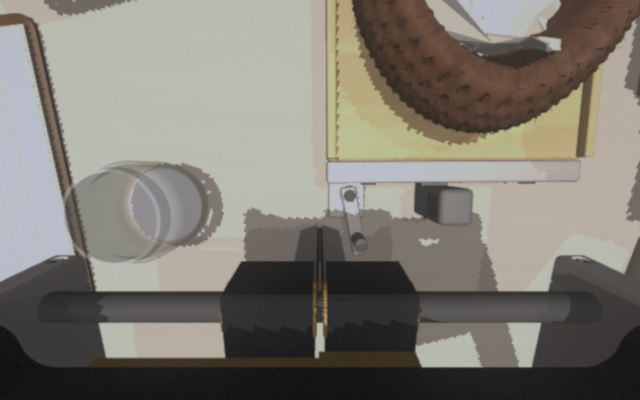

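The fingertips stand beside the peg at (359,242), at its height. Pushing toward the stand's −y.

```bash
python3 -m jog '[0,0,0,0.002,-0.0057,-0.001,1, 0,0,0,0.0039,-0.0113,-0.001,1, 0,0,0,0.0058,-0.0155,-0.001,1, 0,0,0,0.0085,-0.018,-0.001,1, 0,0,0,0.0122,-0.0201,-0.001,1, 0,0,0,0.0164,-0.0229,-0.001,1, 0,0,0,0.0164,-0.0229,-0.001,1]';  python3 st.py p_wrist
```

```text
t: 18.32
position: [0.4938, 0.3743, 0.2222]
orientation: [[0.939, 0.323, 0.122], [0.321, -0.947, 0.036], [0.127, 0.005, -0.992]]
ft_force: [-0.0, -0.1, -0.2]
opening: 0.0004
[ 0.122  0.036 -0.992] [-0.  -0.1 -0.2]
ref stand -0.029193387269000847 0.05237682683471111 tipz 0.024840907675271612
```

View pics/p_wrist.png

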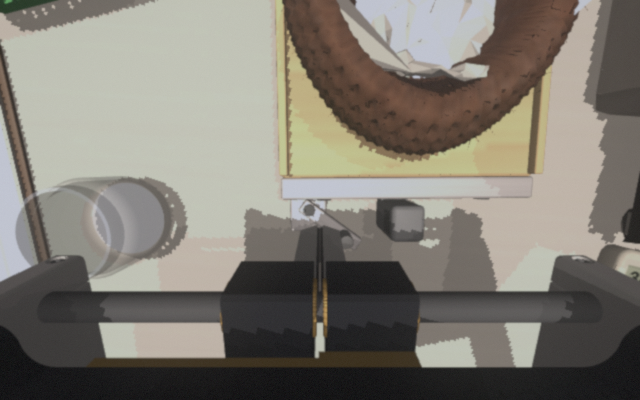

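The keeper is now about half closed (peg at (345,240)). I'll step round behind the peg and push along +x for the rest.

```bash
python3 -m jog '[0,0,0,-0.0035,0.0041,-0.001,1, 0,0,0,-0.015,0,-0.001,1, 0,0,0,-0.0234,-0.0028,-0.001,1, 0,0,0,-0.0234,-0.0028,-0.001,1, 0,0,0,-0.0162,-0.0236,-0.001,1, 0,0,0,-0.0162,-0.0236,-0.001,1, 0,0,0,-0.0162,-0.0236,-0.001,1]';  python3 st.py q_wrist
```

```text
t: 18.95
position: [0.4774, 0.3506, 0.2211]
orientation: [[0.939, 0.322, 0.121], [0.32, -0.947, 0.036], [0.126, 0.005, -0.992]]
ft_force: [0.3, -1.1, -0.3]
opening: 0.0003
[ 0.121  0.036 -0.992] [ 0.3 -1.1 -0.3]
ref stand -0.0524694226027207 0.03522517123506872 tipz 0.02369398835582337
```

View pics/q_wrist.png

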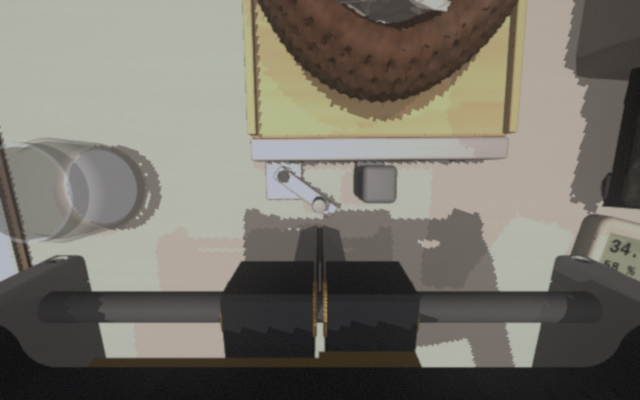

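```bash
python3 -m jog '[0,0,0,0.0095,0.0033,0,1, 0,0,0,0.0145,0.0045,0,1, 0,0,0,0.0192,0.0056,0,1, 0,0,0,0.0225,0.0062,0,1, 0,0,0,0.0252,0.0066,0,1, 0,0,0,0.0272,0.0073,0,1, 0,0,0,0.0272,0.0073,0,1]';  python3 st.py r_wrist
```

```text
t: 19.58
position: [0.5046, 0.3585, 0.2211]
orientation: [[0.939, 0.322, 0.121], [0.32, -0.947, 0.037], [0.126, 0.004, -0.992]]
ft_force: [-1.3, -0.2, -0.6]
opening: 0.0003
[ 0.121  0.037 -0.992] [-1.3 -0.2 -0.6]
ref stand -0.02425456960962885 0.034005755194383466 tipz 0.023647278317444426
```

View pics/r_wrist.png

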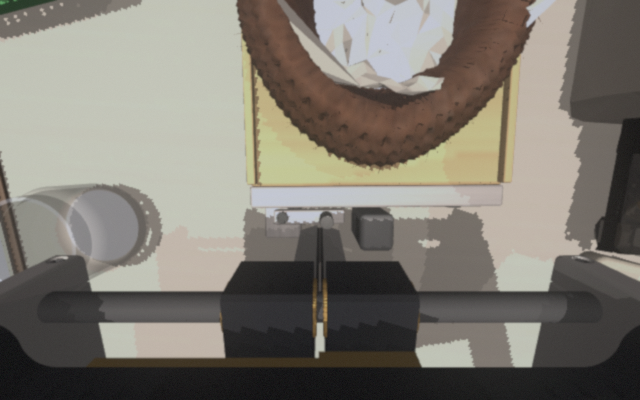

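Keeper looks nearly closed (bar from (283,217) to ~(340,217), parallel to the stand's bar). I'll push gently on to the end stop.

```bash
python3 -m jog '[0,0,0,0.002,0.0007,0,1, 0,0,0,0.003,0.001,0,1, 0,0,0,0.003,0.001,0,1]';  python3 st.py; python3 -m jog '[0,0,0,0.003,0.001,0,1, 0,0,0,0.003,0.001,0,1]';  python3 st.py
```

```text
t: 19.88
position: [0.5062, 0.3592, 0.2208]
orientation: [[0.94, 0.322, 0.116], [0.32, -0.947, 0.034], [0.121, 0.005, -0.993]]
ft_force: [-6.7, -3.1, 5.4]
opening: 0.0001
[ 0.116  0.034 -0.993] [-6.7 -3.1  5.4]
ref stand -0.02359641163920081 0.03399760109768968 tipz 0.023303649358943718
t: 20.05
position: [0.5074, 0.3598, 0.2204]
orientation: [[0.94, 0.322, 0.11], [0.321, -0.947, 0.032], [0.114, 0.005, -0.993]]
ft_force: [-7.3, -3.2, 5.6]
opening: 0.0003
[ 0.11   0.032 -0.993] [-7.3 -3.2  5.6]
ref stand -0.023458416478136505 0.03417627642281332 tipz 0.02274983989296739
```

On the end stop: the force rose to about 8 N with no further movement. Backing straight off, rising and checking.

```bash
python3 -m jog '[0,0,0,-0.008,-0.0027,0,1, 0,0,0,-0.019,-0.0065,0.002,1, 0,0,0,-0.028,-0.01,0.01,1, 0,0,0,-0.035,-0.012,0.04,1, -2.2,6.4,0,-0.04,-0.014,0.08,1, -2.2,6.4,0,-0.045,-0.03,0.12,1, -2.2,6.4,0,-0.045,-0.03,0.13,1, -2.2,6.4,0,-0.045,-0.03,0.13,1]';  python3 - <<'E'
from h import *
import pickle
o=env.get_obs(); print(o["position"],o["ft_force"].round(1))
f=env.grab_frame("wrist"); cv2.imwrite("pics/s_wrist.png",f["pixels"]); pickle.dump(f,open("s.pkl","wb"))
for l,z in [("pack_grip",.038),("keeper_pivot",.016),("keeper_peg",.026),("slot_mouth",.02)]:
    for d in env.mark_of(l,"wrist")[:1]: 
        X=on_z(f,d["position"],z);dd=X[:2]-[.5618,.3413];ca,sa=np.cos(np.radians(19)),np.sin(np.radians(19)); print(l,np.round(d["position"]),round(d["confidence"],2),"stand mm",1e3*(ca*dd[0]+sa*dd[1]),1e3*(-sa*dd[0]+ca*dd[1]))
f=env.grab_frame("top"); cv2.imwrite("pics/s_top.png",cv2.resize(f["pixels"][100:270,60:500],(792,306)))
E
```

```text
t: 20.72
position: [0.4641, 0.3304, 0.3567]
orientation: [[0.947, 0.322, 0.01], [0.322, -0.947, -0.0], [0.01, 0.004, -1.0]]
ft_force: [-0.1, -0.0, -1.0]
opening: 0.0006
[0.46405266 0.33043485 0.3567304 ] [-0.1 -0.  -1. ]
pack_grip [338. 120.] 0.91 stand mm -13.486724728067719 1.8126430340098965
keeper_pivot [285. 119.] 0.78 stand mm -11.308036331335842 58.28086714089227
keeper_peg [311. 118.] 0.67 stand mm -11.216228069211875 30.029481340687504
slot_mouth [341. 107.] 0.75 stand mm 0.5680160231029967 -2.2893690454854383
```

View pics/s_wrist.png

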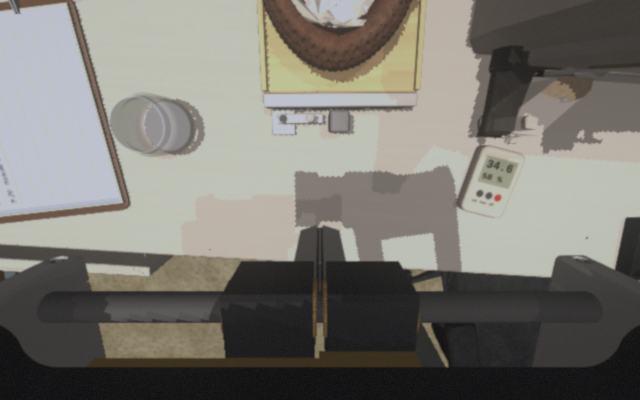

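View pics/s_top.png

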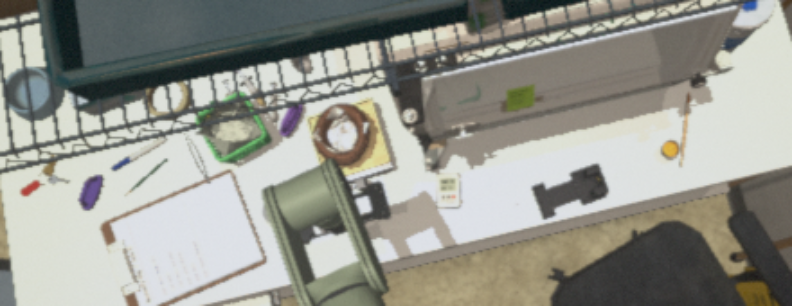

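The peg measures stand (−11, 30) against a closed position of (−10, 30), level with the pivot. The grip is at x −13.5 mm. The dock is empty and the meter, cup, jar and nest are undisturbed. Handing in.

```bash
python3 -c "
from cell import env
print(env.sign_off())"
```

```text
the job is handed in; nothing more can be done
None
```

The warming pack is fully home under the stand's front bar and the keeper is turned closed behind it. I handed the job in at about 21 s, well under the 67 s limit.

I lifted the pack straight out of the dock by its width, set it flat in front of the stand and let go. I then took it by its grip, slid it nose first under the bar until the force built up at the stop, and released it. Finally I pushed the keeper's peg round to its end stop with closed fingers, then backed off and rose clear.

**Last checks:**
- **Pack:** the grip was at x = −13.5 mm in the stand's frame, against −14 mm for a pack fully home. No slab showed in front of the bar.
- **Keeper:** the peg was at (−11, 30) mm, against (−10, 30) mm for closed. It lay parallel to the bar, and the push had stopped moving at about 8 N.
- **Other things:** the nest, meter, jar and cup looked unmoved in the last pictures, by eye rather than measured. The dock was empty, and the force reading in the clear was about 1 N or less.

**Disagreements:** some network marks were a few millimetres off my outline fits, such as the open peg by about 5 mm and the pack's origin by about 4 mm. I used the fits, and the contacts came where they predicted.

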